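Fetch the round stamp from under the riser with a reacher

TASK

The round hand stamp has got pushed under the wire riser, out of reach of fingers. Take the reacher by its handle, work its open jaws in around that stamp, squeeze the trigger so that the jaws close on it, draw it right out into the open in front of the riser, then let go of it and of the reacher, leaving the stamp standing upright on the desk.

Things in the scene. Friction and masses are not known exactly. Their poses are not given: they have to be found in the camera images.
- reacher_grip (a point): Handle of the reacher, a 0.17 kg tool 320 mm long lying flat on its side. Point: mid-handle, 22 mm above the desk; x along the shaft to the jaws, y to the trigger bar, z up. Black handle bar and grey trigger bar, 40 mm high, are taken together across y from above: 56 mm over both, over x -40 to +35 mm. Squeezed by 3 mm or less, they hold the tool with its jaws open. It slides easily.
- reacher_jaws (a point): The reacher's bite, on its head: middle between its two grey jaws, where the thing gripped should be; 220 mm ahead (x) of the handle point, 17 mm above the underside, same axes. The jaws pivot 55 mm behind it and end 35 mm beyond it, 6 to 28 mm above the underside. Open, they are about 79 mm apart here, 86 mm at the tips, 98 mm over the outside; they close evenly from both sides (along y).
- trigger (a joint): Trigger travel in m: 0 let go, jaws wide open; 0.018 fully squeezed to the handle bar (tool -y). A spring resists with 7 N at 0, 13 N at 0.018, and reopens the jaws; grip with 20 to 30 N to close them. Each jaw turns in 30.6 rad per m; they stop on the round stamp at about 0.011 to 0.014. With fingers closing evenly the tool shifts sideways by half the travel, to its +y.
- stamp_mid (a point): Round hand stamp standing under the riser: wooden knob on a round disc foot 34 mm across and 16 mm high, 58 mm high in all, about 60 g. The point is on its axis half-way up, 29 mm above the desk; z up. A stamp of the same wood but with an oblong foot (66 by 24 mm) stands about 110 to 150 mm to one side of it under the same riser.
- riser_front (a point): Dark steel wire riser, fixed: 300 mm wide, 200 deep, 112 high, wire top on four corner legs, open in front, a folder of papers on its rear half. Point: middle of its front edge at desk height. x goes straight in under it (negative x is the open desk in front), y along the front (legs at +-147 mm), z up. 100 mm are free under the top. The stamp's centre is 60 to 80 mm inside the front edge.
Not all that is in view belongs to the job. Leave any orange look-alike of the part that bears stamp_mid alone.

How it is judged:
On the way:
1. the trigger is squeezed and the reacher's jaws press on the round stamp while it is still under the riser (value of joint trigger above 0.007 m and contact force between reacher and stamp above 1 N and x of stamp_mid in the frame of riser_front above 0 m), for 0.2 s.
At the end, for the whole second after the job is handed in: The round stamp stands upright (within 10 degrees) on the desk, at rest, its centre at least 22 mm in front of the riser's front edge (all of it out); the trigger is let go (under 4 mm of travel) and the reacher lies at rest (x of stamp_mid in the frame of riser_front below -0.022 m and angle between stamp_mid's own z axis and vertical below 0.17 rad and height (world z) of stamp_mid between 0.022 and 0.036 m and value of joint trigger below 0.004 m and linear speed of each of stamp, reacher below 0.02 m/s); the robot touches nothing.
It also fails if it takes over 42 s, if anything falls off the work surface, if the arm or the gripper's body presses on something with over 40 N, if the wrist force passes 120 N, or if a joint passes its speed limit or range.

ROBOT

A 7-joint arm with a two-finger parallel gripper is mounted at the origin on the work surface. World frame = base frame: x ahead of the robot, y to its left, z up, the work surface at z = 0. Lengths are in m, angles in rad, forces in N, time in s.
With the tool pointing down it reaches from about 0.425 to 0.925 m from the base axis. Payload 6.8 kg.
Tool frame: the origin (TCP) lies at the very end of the fingers, on their centre line; the grasp point (between the pads) lies 19 mm behind it; z points along the fingers, y is the line along which they close (so a half turn about z gives the same grasp; the last joint's range is limited). The gripper opens to 88 mm and grips with 3 to 60 N. Pads are 20 mm wide; open, the fingers measure 115 mm over their backs; the gripper's body (75 mm by 178 mm) begins 61 mm behind the grasp point.
Start: joints at [1.015, 0.477, 0.022, 1.555, -0.011, 1.109, -0.083], TCP at [0.292, -0.608, 0.223] pointing down, gripper open.
Joint ranges: [-2.96, 2.96], [-0.34, 2.1], [-1.41, 1.46], [0.24, 2.44], [-1.37, 4.51], [0.17, 1.92], [-2.96, 2.96]. Speed limits (rad/s): [2.39, 2.39, 3.14, 3.14, 3.14, 3.14, 3.14].

INTERFACE

Orientations are given as a unit quaternion [x, y, z, w].
In Python, from plant import env, snapshot gives the robot as it stands.
- The arm moves only by the shell command python3 -m pendant 'ROWS' [OPENING] [FORCE]. ROWS is JSON, a list of rows, each an object of numbers: "tx", "ty", "tz": the shift along the tool's x, y, z in units of 4 cm (1.0 is 4 cm); "wx", "wy", "wz": the turn, a rotation vector about the tool's x, y, z in units of 4 degrees (1.0 is 4 degrees). A call has 1 to 20 rows; each row shifts and turns the commanded pose from where the row before left it, along the tool's axes as they then stand; what a row does not reach is not made up. A row lasts 1/12 s, in which the tool goes at most 41.7 mm and 7.16 degrees, less where a joint would pass 70% of its speed; a pose out of reach is approached as far as the arm can. A call with a number of a shift or a turn outside -1 to 1 is refused whole. A call with a gripper value outside its range is refused whole. OPENING is the gripper command: -1 is shut, 1 is fully open, values between are in proportion, set as the call begins (- or left out, the last holds). The fingers move at their own pace and stop on an object; FORCE is the grip in N (left out, the last holds). Time passes only in rows, so rows that do not move let the fingers close. It gives the time, the measured TCP pose, the force, the opening and the grip force at its end, in the units of the state.
- env.sense(): the state, without advancing time (a new reading comes with each control period).
- snapshot(name): name is "side" or "top" or "wrist"; returns a dict with "color" (480x640x3 uint8, red, green, blue), "intrinsics" (3x3 intrinsics, pixels), "rvec" (rotation vector, rad) and "tvec" (3), from world to camera coordinates, as OpenCV has them; the wrist camera has in their place "tool_from_camera" (4x4, takes a point from camera to tool coordinates, whose origin is the TCP and whose axes are the flange's). Camera axes: x right, y down, z forward; pixel columns grow to the right and rows downward; lengths in m; the calibration is good to about 2 mm. A picture is of the moment at which its call begins: read the wrist's pose just before it. There is no depth.
- env.close_job(): hands the job in; it is judged then, once.
The state is a dict: "t": time; "q": joint angles; "qvel": joint speeds; "tau": joint torques, N m; "eef_pos": TCP position; "eef_rot": TCP orientation; "ft_force": force on the tool from outside, world axes, zero at the start; "torque": the same for the moment, N m; "opening": finger opening in m; "grip_force": force on a finger pad.
Only numpy, scipy, OpenCV 4.12 (cv2) and the standard library are available. Lean on these libraries where they do the work, as an engineer would, in place of code of your own. Each camera call takes 0.05 s, during which the arm holds its last target. There are 200 camera calls.

## Working session

There is one attempt and no reset: what is moved stays moved. The work goes in short steps, Python scripts to look and compute and a shell command to move; the robot and the scene stay as the last step left them, time stands still between calls to the robot, and variables do not carry over. Pictures are saved under pics/ and viewed, at most 10 in all, crops included, and the job is handed in when it is done.

```bash
mkdir -p pics; ls; python3 - <<'E'
from plant import env,snapshot
import cv2,numpy as np
print(env.sense())
for n in("side","top"):
    s=snapshot(n); cv2.imwrite(f"pics/{n}0.png",s["color"][:,:,::-1]); np.savez(f"pics/{n}0.npz",**s)
    R=cv2.Rodrigues(np.array(s["rvec"]))[0]; print(n,s["intrinsics"],-R.T@np.array(s["tvec"]).ravel(),R[2])
E
```

```text
pics
{'t': 0.0, 'q': array([ 1.01489363,  0.47779078,  0.02232171,  1.5564032 , -0.01149478,
        1.10923252, -0.08308382]), 'qvel': array([-0.0010291 , -0.00044391, -0.00121458, -0.00065233,  0.00149574,
        0.00010286,  0.00176527]), 'tau': array([ 6.85307787e-04, -5.82852709e+01,  1.53484549e+00, -2.72609425e+01,
       -5.42407692e-02,  1.70726446e-02,  1.48270738e-04]), 'eef_pos': array([ 0.29202136, -0.60794181,  0.22170796]), 'eef_rot': array([ 9.75031994e-01,  2.22062792e-01, -2.48283428e-04, -8.16025918e-04]), 'ft_force': array([-0.08787395, -0.36432604, -0.03401311]), 'torque': array([0.02800563, 0.0010821 , 0.0300608 ]), 'grip_force': 0.0, 'opening': 0.08763192185659922}
side [[607.1517227    0.         319.16977065]
 [  0.         607.1517227  244.17099088]
 [  0.           0.           1.        ]] [0.04429976 0.59278732 0.67778932] [ 0.52981881 -0.58547097 -0.61360881]
top [[594.53432889   0.         322.68356083]
 [  0.         594.53432889 250.7104924 ]
 [  0.           0.           1.        ]] [0.41971404 0.01428197 0.96525127] [ 0.16717757 -0.03282296 -0.98538029]
```

View pics/top0.png

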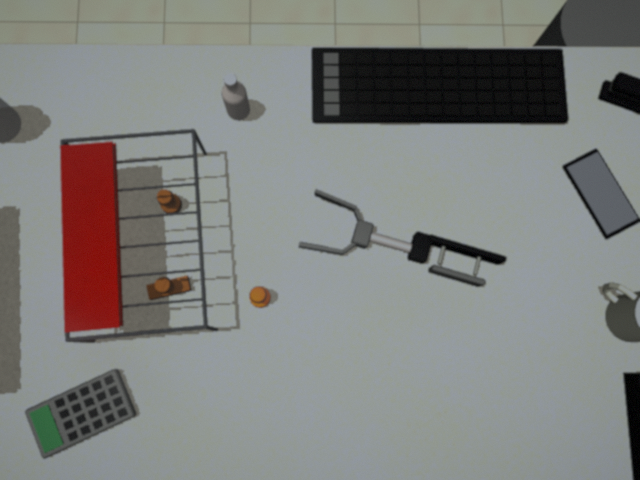

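View pics/side0.png

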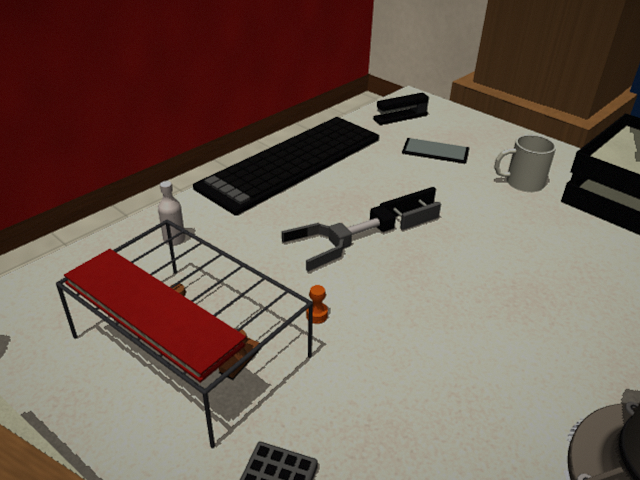

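Top view candidates: the round-footed wood stamp is at (168,202), the oblong-footed one at (168,288) and the orange look-alike at (260,297), outside the riser. The one at (168,202) fits, as it is wood with a round foot under the riser. The reacher's jaw tips are at (317,193) and (301,245), with its handle around (465,260). I'll confirm with one crop and measure.

```bash
cat > h.py <<'E'
import numpy as np,cv2
def ray(s,uv,z):
    K=np.array(s["intrinsics"]);R=cv2.Rodrigues(np.array(s["rvec"]))[0];C=-R.T@np.array(s["tvec"]).ravel()
    d=R.T@np.linalg.inv(K)@np.array([uv[0],uv[1],1.]); return (C+d*(z-C[2])/d[2])
def proj(s,P): return cv2.projectPoints(np.array(P,float).reshape(-1,3),np.array(s["rvec"]),np.array(s["tvec"]),np.array(s["intrinsics"]),None)[0].reshape(-1,2)
E
python3 - <<'E'
from h import *
s=dict(np.load("pics/top0.npz"));im=s["color"]
a=cv2.resize(im[120:345,50:280][:,:,::-1],None,fx=2.6,fy=2.6,interpolation=cv2.INTER_CUBIC)
b=cv2.resize(im[170:300,290:520][:,:,::-1],None,fx=2.6,fy=2.6,interpolation=cv2.INTER_CUBIC)
cv2.imwrite("pics/crop1.png",a[:600]);cv2.imwrite("pics/crop2.png",b)
hsv=cv2.cvtColor(im,cv2.COLOR_RGB2HSV)
m=cv2.inRange(hsv,(4,110,40),(20,255,255))
n,l,st,c=cv2.connectedComponentsWithStats(m)
for i in range(1,n):
    if st[i,4]>30: print(st[i],c[i],im[l==i].mean(0))
m=(im.max(2)<125).astype(np.uint8)*255; m[:, :290]=0;m[:185]=0;m[300:]=0;m[:,520:]=0
n,l,st,c=cv2.connectedComponentsWithStats(m)
for i in range(1,n):
    if st[i,4]>30:
        print(st[i],c[i],im[l==i].mean(0),cv2.minAreaRect(cv2.findContours((l==i).astype(np.uint8),0,2)[0][0]))
E
```

```text
[157 190  23  23 328] [167.48780488 201.09146341] [94.71036585 63.49085366 39.52439024]
[147 277  43  22 605] [167.4677686  286.89090909] [91.33553719 60.49090909 36.8       ]
[250 287  20  20 320] [259.371875 296.675   ] [136.434375  89.3125    46.44375 ]
[ 298  189  209   98 3723] [411.07681977 246.35965619] [65.2734354  67.05425732 66.07789417] ((402.0999755859375, 249.6999969482422), (203.6506805419922, 60.71572494506836), 18.434947967529297)
```

View pics/crop1.png

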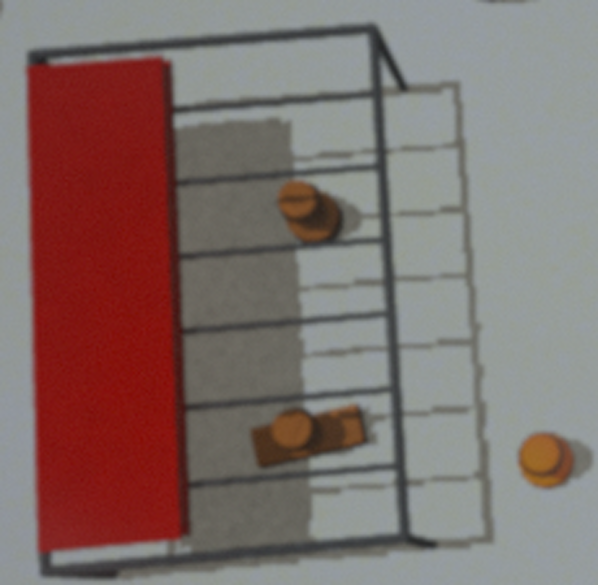

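View pics/crop2.png

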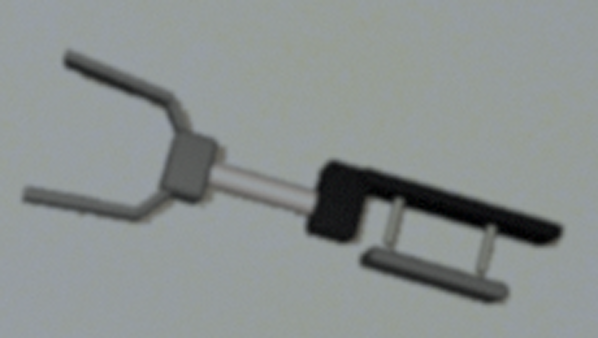

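Crop 1 confirms it: the upper stamp, with its foot at about (173,205) and knob at (165,197), has a round foot, and the lower one's foot is oblong. Crop 2 shows the black bar, trigger bar, shaft and open jaws clearly.

```bash
python3 - <<'E'
from h import *
from plant import env
s=dict(np.load("pics/top0.npz"))
f1=lambda x,y:(50+x/2.6-.3,120+y/2.6-.3); f2=lambda x,y:(290+x/2.6-.3,170+y/2.6-.3)
P=lambda n,uv,z:print(n,ray(s,uv,z).round(4)) or ray(s,uv,z)[:2]
P("foot",f1(320,223),.012);P("knob",f1(298,200),.056)
a=P("frA",f1(376,28),.110);b=P("frB",f1(407,538),.110);c=P("backA",f1(33,52),.110);d=P("backB",f1(46,573),.110)
y=(a-b)/np.linalg.norm(a-b);print("front mid",(a+b)/2,np.linalg.norm(a-b), "riser axis y deg",np.degrees(np.arctan2(y[1],y[0])))
t1=P("tip1",f2(66,57),.028);t2=P("tip2",f2(25,192),.028)
s1=P("sh1",f2(215,180),.022);s2=P("sh2",f2(308,203),.022)
b1=P("bar1",f2(372,170),.044);b2=P("bar2",f2(560,226),.044)
g1=P("trg1",f2(363,262),.044);g2=P("trg2",f2(505,299),.044)
for n,p,q in(("sh",s2,s1),("tips",(s1+s2)/2,(t1+t2)/2),("bar",b2,b1),("trg",g2,g1)):
  v=q-p;print(n,np.degrees(np.arctan2(v[1],v[0])),np.linalg.norm(v))
print("tipmid",(t1+t2)/2)
from scipy.spatial.transform import Rotation as Ro
e=env.sense();print(Ro.from_quat(e["eef_rot"]).as_matrix().round(3))
E
```

```text
foot [0.658  0.2269 0.012 ]
knob [0.6612 0.2307 0.056 ]
frA [0.7491 0.1765 0.11  ]
frB [0.4565 0.1525 0.11  ]
backA [0.7345 0.371  0.11  ]
backB [0.4396 0.346  0.11  ]
front mid [0.60276389 0.16449797] 0.29357399088820413 riser axis y deg 4.6902529246602995
tip1 [ 0.6763 -0.0057  0.028 ]
tip2 [0.5906 0.0204 0.028 ]
sh1 [ 0.5986 -0.0979  0.022 ]
sh2 [ 0.5837 -0.1556  0.022 ]
bar1 [ 0.6001 -0.1917  0.044 ]
bar2 [ 0.5647 -0.3056  0.044 ]
trg1 [ 0.5435 -0.1838  0.044 ]
trg2 [ 0.5203 -0.2692  0.044 ]
sh 75.53611085865042 0.05960678996257219
tips 72.50560421036607 0.14062130371694925
bar 72.74046002706719 0.11925842199350233
trg 74.82597783778887 0.08846748590026561
tipmid [0.63343754 0.00734049]
[[ 0.901  0.433 -0.001]
 [ 0.433 -0.901  0.001]
 [-0.    -0.002 -1.   ]]
```

```bash
python3 -m pendant '[{"tx":0.4,"ty":-0.2},{"tx":0.84,"ty":-0.46},{"tx":0.84,"ty":-0.46},{"tx":0.84,"ty":-0.46},{"tx":0.84,"ty":-0.46},{"tx":0.84,"ty":-0.46},{"tx":0.84,"ty":-0.46},{"tx":0.84,"ty":-0.46},{"tx":0.84,"ty":-0.46},{"tx":0.84,"ty":-0.46},{"tx":0.84,"ty":-0.46},{"tx":0.84,"ty":-0.46},{"tx":0.4,"ty":-0.2},{"wz":-1},{"wz":-1},{"wz":-1},{"wz":-1},{"wz":-1},{"wz":-1}]' 1 25
python3 -m pendant '[{"wz":-1},{"wz":-1},{"wz":-1},{"wz":-1},{"wz":-1},{"wz":-0.8},{},{}]'
python3 - <<'E'
from h import *
from plant import env,snapshot
from scipy.spatial.transform import Rotation as Ro
e=env.sense();s=snapshot("wrist");cv2.imwrite("pics/w1.png",s["color"][:,:,::-1]);np.savez("pics/w1.npz",p=e["eef_pos"],r=e["eef_rot"],**s)
print(e["q"],e["eef_pos"],Ro.from_quat(e["eef_rot"]).as_matrix().round(3))
E
```

```text
[ 1.01488643  0.47772059  0.02241911  1.55630495 -0.01148964  1.10929796
 -0.08310446] [ 0.29198983 -0.60800046  0.22179843] [[ 0.901  0.433 -0.001]
 [ 0.433 -0.901  0.001]
 [-0.    -0.002 -1.   ]]$[0]: bad value
$[0]: bad value
```

View pics/w1.png

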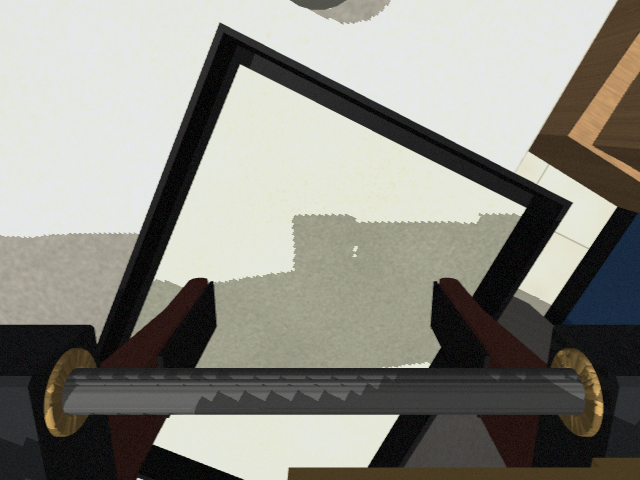

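The wrist view only shows the paper tray; nothing moved because the rows were refused. I'll try with all six keys.

```bash
python3 -m pendant '[{"tx":0.4,"ty":-0.2,"tz":0,"wx":0,"wy":0,"wz":0}]' 1 25; python3 -m pendant '[{"tx":0.4,"ty":-0.2,"tz":0.0,"wx":0.0,"wy":0.0,"wz":0.0}]' 1.0 25.0;python3 -m pendant --help | head -20
```

```text
t: 0.23
eef_pos: [0.2997, -0.5966, 0.2221]
eef_rot: [0.976, 0.22, -0.001, 0.0]
ft_force: [-0.1, -0.2, 0.9]
opening: 0.0877
grip_force: 0.0
t: 0.32
eef_pos: [0.313, -0.5805, 0.2221]
eef_rot: [0.975, 0.221, -0.0, -0.0]
ft_force: [0.2, -0.6, 0.0]
opening: 0.0879
grip_force: 0.0invalid input: not JSON, or not a number
```

```bash
python3 -m pendant '[{"tx":0.84,"ty":-0.46,"tz":0,"wx":0,"wy":0,"wz":0},{"tx":0.84,"ty":-0.46,"tz":0,"wx":0,"wy":0,"wz":0},{"tx":0.84,"ty":-0.46,"tz":0,"wx":0,"wy":0,"wz":0},{"tx":0.84,"ty":-0.46,"tz":0,"wx":0,"wy":0,"wz":0},{"tx":0.84,"ty":-0.46,"tz":0,"wx":0,"wy":0,"wz":0},{"tx":0.84,"ty":-0.46,"tz":0,"wx":0,"wy":0,"wz":0},{"tx":0.84,"ty":-0.46,"tz":0,"wx":0,"wy":0,"wz":0},{"tx":0.84,"ty":-0.46,"tz":0,"wx":0,"wy":0,"wz":0},{"tx":0.84,"ty":-0.46,"tz":0,"wx":0,"wy":0,"wz":0},{"tx":0.84,"ty":-0.46,"tz":0,"wx":0,"wy":0,"wz":0},{"tx":0.8,"ty":-0.46,"tz":0,"wx":0,"wy":0,"wz":0},{"tx":0,"ty":0,"tz":0,"wx":0,"wy":0,"wz":-1},{"tx":0,"ty":0,"tz":0,"wx":0,"wy":0,"wz":-1},{"tx":0,"ty":0,"tz":0,"wx":0,"wy":0,"wz":-1},{"tx":0,"ty":0,"tz":0,"wx":0,"wy":0,"wz":-1},{"tx":0,"ty":0,"tz":0,"wx":0,"wy":0,"wz":-1},{"tx":0,"ty":0,"tz":0,"wx":0,"wy":0,"wz":-1},{"tx":0,"ty":0,"tz":0,"wx":0,"wy":0,"wz":-1},{"tx":0,"ty":0,"tz":0,"wx":0,"wy":0,"wz":-1}]' 1 25
python3 -m pendant '[{"tx":0,"ty":0,"tz":0,"wx":0,"wy":0,"wz":-1},{"tx":0,"ty":0,"tz":0,"wx":0,"wy":0,"wz":-1},{"tx":0,"ty":0,"tz":0,"wx":0,"wy":0,"wz":-1},{"tx":0,"ty":0,"tz":0,"wx":0,"wy":0,"wz":-0.8},{"tx":0,"ty":0,"tz":0,"wx":0,"wy":0,"wz":0},{"tx":0,"ty":0,"tz":0,"wx":0,"wy":0,"wz":0}]'
cat > see.py <<'E'
import sys
from h import *
from plant import env,snapshot
from scipy.spatial.transform import Rotation as Ro
n,cam=sys.argv[1:3]
e=env.sense();s=snapshot(cam);cv2.imwrite(f"pics/{n}.png",s["color"][:,:,::-1])
M=Ro.from_quat(e["eef_rot"]).as_matrix()
if cam=="wrist":
    T=np.eye(4);T[:3,:3]=M;T[:3,3]=e["eef_pos"];W=np.linalg.inv(T@np.array(s["tool_from_camera"]))
    s["rvec"]=cv2.Rodrigues(W[:3,:3])[0];s["tvec"]=W[:3,3]
np.savez(f"pics/{n}.npz",**s)
print(e["q"].round(3),e["eef_pos"].round(4),"heading",np.degrees(np.arctan2(M[1,0],M[0,0])),M[:,2].round(3))
E
python3 see.py w2 wrist
```

```text
t: 1.9
eef_pos: [0.558, -0.2384, 0.2223]
eef_rot: [0.875, 0.484, -0.0, -0.0]
ft_force: [-0.2, -1.0, 0.2]
opening: 0.0875
grip_force: 0.0
t: 2.4
eef_pos: [0.5581, -0.2384, 0.2224]
eef_rot: [0.805, 0.593, -0.0, -0.0]
ft_force: [-0.0, -1.3, 0.3]
opening: 0.0884
grip_force: 0.0
[ 0.525  0.383 -0.292  1.709  0.123  1.068 -0.107] [ 0.5581 -0.2384  0.2224] heading 72.75205591500078 [-0.  0. -1.]
```

View pics/w2.png

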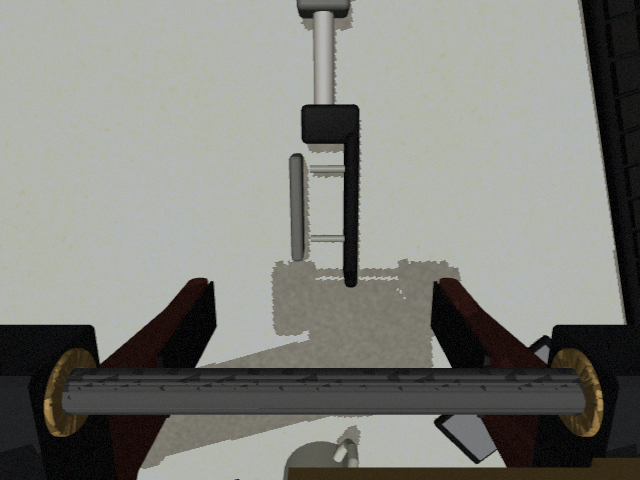

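Wrist view: the trigger bar spans (290–304, 154–261), the black bar's right edge is near u=359, and the shaft is vertical at u≈324, so the heading is aligned.

```bash
python3 - <<'E'
from h import *
s=dict(np.load("pics/w2.npz"))
h=np.radians(72.75);X=np.array([np.cos(h),np.sin(h)]);Y=np.array([np.sin(h),-np.cos(h)]);p=np.array([.5581,-.2384])
for n,uv,z in(("trg front",(297,154),.042),("trg back",(297,261),.042),("trg L",(290,207),.042),("blk R",(359,207),.042),("blk back",(350,286),.042),("sh a",(324,30),.025),("sh b",(323.5,100),.025),("tcp",(325,200),.022)):
    d=ray(s,uv,z)[:2]-p;print(n,(d@X/.04).round(3),(d@Y/.04).round(3))
E
```

```text
trg front 1.162 -0.517
trg back -1.033 -0.551
trg L 0.111 -0.674
blk R 0.111 0.717
blk back -1.59 0.564
sh a 3.46 0.009
sh b 2.187 0.001
tcp 0.165 0.034
```

```bash
python3 -m pendant '[{"tx":0.06,"ty":0.02,"tz":0.8,"wx":0,"wy":0,"wz":0},{"tx":0,"ty":0,"tz":0.8,"wx":0,"wy":0,"wz":0},{"tx":0,"ty":0,"tz":0.8,"wx":0,"wy":0,"wz":0},{"tx":0,"ty":0,"tz":0.8,"wx":0,"wy":0,"wz":0},{"tx":0,"ty":0,"tz":0.8,"wx":0,"wy":0,"wz":0},{"tx":0,"ty":0,"tz":0.7,"wx":0,"wy":0,"wz":0},{"tx":0,"ty":0,"tz":0.4,"wx":0,"wy":0,"wz":0},{"tx":0,"ty":0,"tz":0.26,"wx":0,"wy":0,"wz":0},{"tx":0,"ty":0,"tz":0,"wx":0,"wy":0,"wz":0},{"tx":0,"ty":0,"tz":0,"wx":0,"wy":0,"wz":0}]' 1 25
python3 -m pendant '[{"tx":0,"ty":0,"tz":0,"wx":0,"wy":0,"wz":0},{"tx":0,"ty":0,"tz":0,"wx":0,"wy":0,"wz":0},{"tx":0,"ty":0,"tz":0,"wx":0,"wy":0,"wz":0},{"tx":0,"ty":0,"tz":0,"wx":0,"wy":0,"wz":0},{"tx":0,"ty":0,"tz":0,"wx":0,"wy":0,"wz":0},{"tx":0,"ty":0,"tz":0,"wx":0,"wy":0,"wz":0}]' 0.24 20
```

```text
t: 3.28
eef_pos: [0.56, -0.2364, 0.0085]
eef_rot: [0.805, 0.594, -0.0, 0.0]
ft_force: [0.7, -0.6, -0.4]
opening: 0.0877
grip_force: 0.0
t: 3.78
eef_pos: [0.5601, -0.2365, 0.0088]
eef_rot: [0.805, 0.594, 0.0, 0.0]
ft_force: [1.3, 0.2, 0.4]
opening: 0.0555
grip_force: 7.3
```

```bash
python3 -m pendant '[{"tx":0.2,"ty":0.16,"tz":0,"wx":0,"wy":0,"wz":0},{"tx":0.4,"ty":0.32,"tz":0,"wx":0,"wy":0,"wz":0},{"tx":0.4,"ty":0.32,"tz":0,"wx":0,"wy":0,"wz":0},{"tx":0.4,"ty":0.32,"tz":0,"wx":0,"wy":0,"wz":0},{"tx":0.4,"ty":0.32,"tz":0,"wx":0,"wy":0,"wz":0},{"tx":0.32,"ty":0.26,"tz":0,"wx":0,"wy":0,"wz":0},{"tx":0.2,"ty":0.16,"tz":0,"wx":0,"wy":0,"wz":0},{"tx":0,"ty":0,"tz":0,"wx":0,"wy":0,"wz":-0.3},{"tx":0,"ty":0,"tz":0,"wx":0,"wy":0,"wz":-0.5},{"tx":0,"ty":0,"tz":0,"wx":0,"wy":0,"wz":-0.6},{"tx":0,"ty":0,"tz":0,"wx":0,"wy":0,"wz":-0.6},{"tx":0,"ty":0,"tz":0,"wx":0,"wy":0,"wz":-0.6},{"tx":0,"ty":0,"tz":0,"wx":0,"wy":0,"wz":-0.6},{"tx":0,"ty":0,"tz":0,"wx":0,"wy":0,"wz":-0.5},{"tx":0,"ty":0,"tz":0,"wx":0,"wy":0,"wz":-0.3},{"tx":0,"ty":0,"tz":0,"wx":0,"wy":0,"wz":0},{"tx":0,"ty":0,"tz":0,"wx":0,"wy":0,"wz":0}]'
python3 see.py top2 top; python3 - <<'E'
import cv2
a=cv2.imread("pics/top2.png");cv2.imwrite("pics/top2c.png",cv2.resize(a[100:340,130:530],None,fx=2,fy=2,interpolation=cv2.INTER_CUBIC))
E
```

```text
t: 5.2
eef_pos: [0.6578, -0.1706, 0.0084]
eef_rot: [0.714, 0.7, -0.0, 0.0]
ft_force: [-0.6, -2.2, 3.2]
opening: 0.0546
grip_force: 7.1
[ 0.368  0.742 -0.299  1.663  0.289  0.78  -0.084] [ 0.6578 -0.1706  0.0084] heading 88.80727166178461 [-0.    -0.001 -1.   ]
```

View pics/top2c.png

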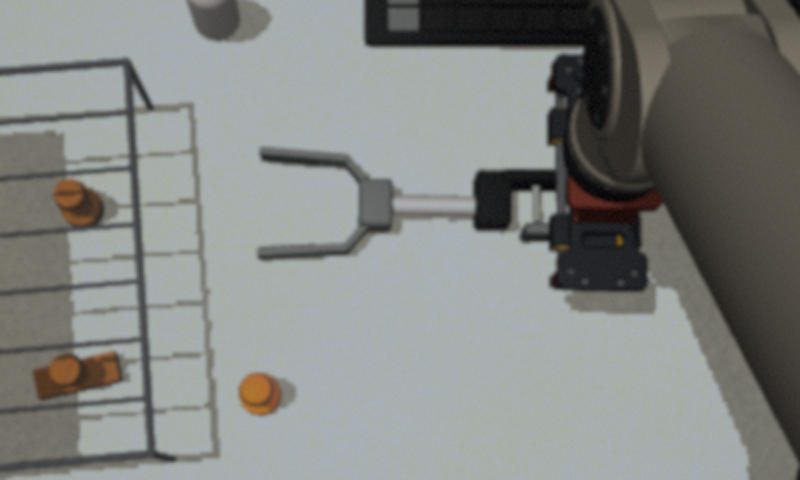

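The crop shows the reacher held with jaws open, tips at crop (262,153) and (260,253). It faces the round stamp, whose foot is at crop (86,209).

```bash
python3 - <<'E'
from h import *
s=dict(np.load("pics/top2.npz"));f=lambda x,y:(130+x/2-.25,100+y/2-.25)
a=ray(s,f(261,153),.028)[:2];b=ray(s,f(260,253),.028)[:2];t=(a+b)/2
foot=ray(s,f(86,209),.012)[:2];hub=ray(s,f(376,205),.03)[:2];v=t-hub
print(a,b,t,foot,hub,np.degrees(np.arctan2(v[1],v[0])))
h=np.radians(88.8);X=np.array([np.cos(h),np.sin(h)]);Y=np.array([np.sin(h),-np.cos(h)])
d=np.array([.6595,.2285])-(t-.035*X);print("bite->stamp",d@X/.04,d@Y/.04)
E
```

```text
[0.70237548 0.083418  ] [0.619175   0.08370696] [0.66077524 0.08356248] [0.66001111 0.22702301] [ 0.65798365 -0.00978929] 88.28713640976665
bite->stamp 4.496975686314499 -0.1077575973764184
```

```bash
python3 -m pendant '[{"tx":0.2,"ty":0,"tz":0,"wx":0,"wy":0,"wz":0},{"tx":0.4,"ty":0,"tz":0,"wx":0,"wy":0,"wz":0},{"tx":0.4,"ty":0,"tz":0,"wx":0,"wy":0,"wz":0},{"tx":0.4,"ty":0,"tz":0,"wx":0,"wy":0,"wz":0},{"tx":0.4,"ty":0,"tz":0,"wx":0,"wy":0,"wz":0},{"tx":0.4,"ty":0,"tz":0,"wx":0,"wy":0,"wz":0},{"tx":0.4,"ty":0,"tz":0,"wx":0,"wy":0,"wz":0},{"tx":0.4,"ty":0,"tz":0,"wx":0,"wy":0,"wz":0},{"tx":0.4,"ty":0,"tz":0,"wx":0,"wy":0,"wz":0},{"tx":0.4,"ty":0,"tz":0,"wx":0,"wy":0,"wz":0},{"tx":0.3,"ty":0,"tz":0,"wx":0,"wy":0,"wz":0},{"tx":0.2,"ty":0,"tz":0,"wx":0,"wy":0,"wz":0},{"tx":0.2,"ty":0,"tz":0,"wx":0,"wy":0,"wz":0},{"tx":0,"ty":0,"tz":0,"wx":0,"wy":0,"wz":0},{"tx":0,"ty":0,"tz":0,"wx":0,"wy":0,"wz":0}]'
python3 see.py top3 top; python3 - <<'E'
import cv2
a=cv2.imread("pics/top3.png");cv2.imwrite("pics/top3c.png",cv2.resize(a[120:300,100:350],None,fx=3,fy=3,interpolation=cv2.INTER_CUBIC))
E
```

```text
t: 6.5
eef_pos: [0.6619, 0.0127, 0.0083]
eef_rot: [0.714, 0.701, 0.001, -0.001]
ft_force: [-0.6, 2.5, 3.6]
opening: 0.0546
grip_force: 7.3
[ 0.1    0.72  -0.3    1.71   0.286  0.754 -0.358] [0.6619 0.0127 0.0083] heading 88.9346663950618 [ 0.     0.002 -1.   ]
```

View pics/top3c.png

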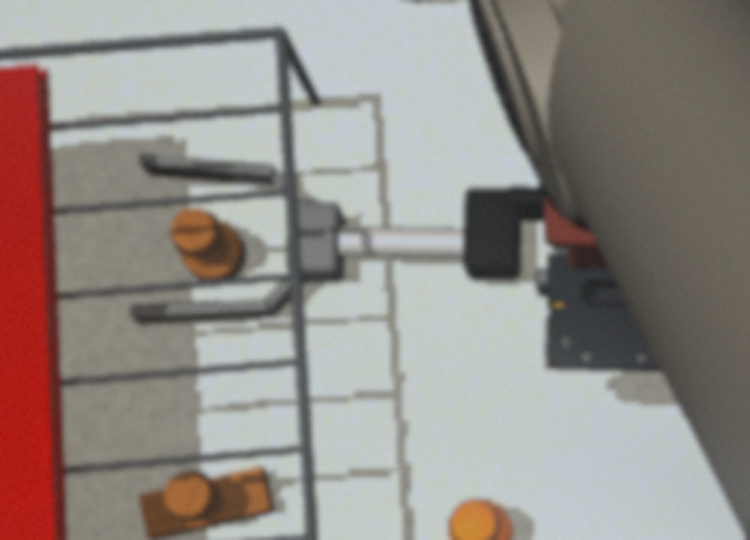

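The stamp (crop (215,245)) stands midway between the jaws and level with the bite, so I squeeze.

```bash
python3 -m pendant '[{"tx":0,"ty":0,"tz":0,"wx":0,"wy":0,"wz":0},{"tx":0,"ty":0,"tz":0,"wx":0,"wy":0,"wz":0},{"tx":0,"ty":0,"tz":0,"wx":0,"wy":0,"wz":0},{"tx":0,"ty":0,"tz":0,"wx":0,"wy":0,"wz":0},{"tx":0,"ty":0,"tz":0,"wx":0,"wy":0,"wz":0},{"tx":0,"ty":0,"tz":0,"wx":0,"wy":0,"wz":0},{"tx":0,"ty":0,"tz":0,"wx":0,"wy":0,"wz":0},{"tx":0,"ty":0,"tz":0,"wx":0,"wy":0,"wz":0},{"tx":0,"ty":0,"tz":0,"wx":0,"wy":0,"wz":0},{"tx":0,"ty":0,"tz":0,"wx":0,"wy":0,"wz":0},{"tx":0,"ty":0,"tz":0,"wx":0,"wy":0,"wz":0},{"tx":0,"ty":0,"tz":0,"wx":0,"wy":0,"wz":0}]' -1 25
```

```text
t: 7.55
eef_pos: [0.662, 0.0098, 0.0084]
eef_rot: [0.714, 0.7, -0.0, 0.0]
ft_force: [2.8, -0.9, 3.6]
opening: 0.0434
grip_force: 25.0
```

Travel is about 12.6 mm with 25 N, so the jaws have stopped on the stamp. Now I draw it out slowly.

```bash
python3 -m pendant '[{"tx":-0.05,"ty":0,"tz":0,"wx":0,"wy":0,"wz":0},{"tx":-0.1,"ty":0,"tz":0,"wx":0,"wy":0,"wz":0},{"tx":-0.15,"ty":0,"tz":0,"wx":0,"wy":0,"wz":0},{"tx":-0.2,"ty":0,"tz":0,"wx":0,"wy":0,"wz":0},{"tx":-0.25,"ty":0,"tz":0,"wx":0,"wy":0,"wz":0},{"tx":-0.25,"ty":0,"tz":0,"wx":0,"wy":0,"wz":0},{"tx":-0.25,"ty":0,"tz":0,"wx":0,"wy":0,"wz":0},{"tx":-0.25,"ty":0,"tz":0,"wx":0,"wy":0,"wz":0},{"tx":-0.25,"ty":0,"tz":0,"wx":0,"wy":0,"wz":0},{"tx":-0.25,"ty":0,"tz":0,"wx":0,"wy":0,"wz":0},{"tx":-0.25,"ty":0,"tz":0,"wx":0,"wy":0,"wz":0},{"tx":-0.25,"ty":0,"tz":0,"wx":0,"wy":0,"wz":0},{"tx":-0.25,"ty":0,"tz":0,"wx":0,"wy":0,"wz":0},{"tx":-0.25,"ty":0,"tz":0,"wx":0,"wy":0,"wz":0},{"tx":-0.25,"ty":0,"tz":0,"wx":0,"wy":0,"wz":0},{"tx":-0.2,"ty":0,"tz":0,"wx":0,"wy":0,"wz":0},{"tx":-0.15,"ty":0,"tz":0,"wx":0,"wy":0,"wz":0},{"tx":-0.1,"ty":0,"tz":0,"wx":0,"wy":0,"wz":0},{"tx":-0.05,"ty":0,"tz":0,"wx":0,"wy":0,"wz":0},{"tx":0,"ty":0,"tz":0,"wx":0,"wy":0,"wz":0}]'
python3 see.py top4 top; python3 - <<'E'
import cv2
a=cv2.imread("pics/top4.png");cv2.imwrite("pics/top4c.png",cv2.resize(a[120:320,130:430],None,fx=2.5,fy=2.5,interpolation=cv2.INTER_CUBIC))
E
```

```text
t: 9.22
eef_pos: [0.6582, -0.1381, 0.0084]
eef_rot: [0.714, 0.701, 0.0, -0.001]
ft_force: [-0.6, 3.6, 6.6]
opening: 0.0436
grip_force: 25.0
[ 0.325  0.735 -0.302  1.68   0.287  0.772 -0.129] [ 0.6582 -0.1381  0.0084] heading 88.94470712709192 [-0.001  0.002 -1.   ]
```

View pics/top4c.png

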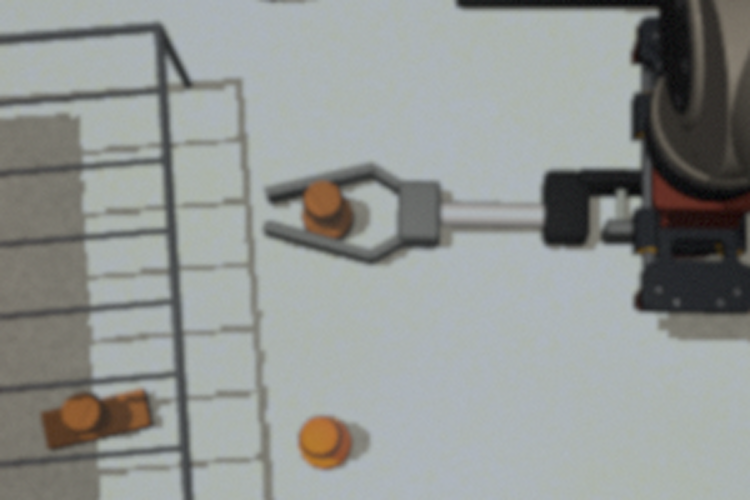

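The stamp stands upright between the jaws at crop (325,212), about 80 mm in front of the front edge. I release in two steps and lift off.

```bash
python3 -m pendant '[{"tx":0,"ty":0,"tz":0,"wx":0,"wy":0,"wz":0},{"tx":0,"ty":0,"tz":0,"wx":0,"wy":0,"wz":0},{"tx":0,"ty":0,"tz":0,"wx":0,"wy":0,"wz":0},{"tx":0,"ty":0,"tz":0,"wx":0,"wy":0,"wz":0},{"tx":0,"ty":0,"tz":0,"wx":0,"wy":0,"wz":0}]' 0.24 20
python3 -m pendant '[{"tx":0,"ty":0,"tz":0,"wx":0,"wy":0,"wz":0},{"tx":0,"ty":0,"tz":0,"wx":0,"wy":0,"wz":0},{"tx":0,"ty":0,"tz":0,"wx":0,"wy":0,"wz":0},{"tx":0,"ty":0,"tz":0,"wx":0,"wy":0,"wz":0},{"tx":0,"ty":0,"tz":0,"wx":0,"wy":0,"wz":0},{"tx":0,"ty":0,"tz":0,"wx":0,"wy":0,"wz":0},{"tx":0,"ty":0,"tz":-0.2,"wx":0,"wy":0,"wz":0},{"tx":0,"ty":0,"tz":-0.4,"wx":0,"wy":0,"wz":0},{"tx":0,"ty":0,"tz":-0.6,"wx":0,"wy":0,"wz":0},{"tx":0,"ty":0,"tz":-0.8,"wx":0,"wy":0,"wz":0},{"tx":0,"ty":0,"tz":-0.8,"wx":0,"wy":0,"wz":0},{"tx":0,"ty":0,"tz":-0.8,"wx":0,"wy":0,"wz":0},{"tx":0,"ty":0,"tz":-0.4,"wx":0,"wy":0,"wz":0},{"tx":0,"ty":0,"tz":0,"wx":0,"wy":0,"wz":0},{"tx":0,"ty":0,"tz":0,"wx":0,"wy":0,"wz":0},{"tx":0,"ty":0,"tz":0,"wx":0,"wy":0,"wz":0}]' 1 20
python3 see.py side5 side; python3 see.py top5 top; python3 - <<'E'
import cv2,numpy as np
a=cv2.imread("pics/side5.png")[130:400,130:530];b=cv2.imread("pics/top5.png")[100:330,130:530]
cv2.imwrite("pics/f5.png",cv2.resize(np.vstack([a,b]),None,fx=1.19,fy=1.19,interpolation=cv2.INTER_CUBIC))
E
```

```text
t: 9.68
eef_pos: [0.6553, -0.1389, 0.0073]
eef_rot: [0.714, 0.7, -0.002, -0.003]
ft_force: [-5.1, 2.1, 7.6]
opening: 0.0548
grip_force: 5.0
t: 11.02
eef_pos: [0.6579, -0.1396, 0.1672]
eef_rot: [0.714, 0.7, -0.001, -0.001]
ft_force: [0.9, -0.4, -0.3]
opening: 0.0881
grip_force: 0.0
[ 0.36   0.55  -0.349  1.592  0.209  1.038 -0.069] [ 0.6579 -0.1396  0.1672] heading 88.86228061201614 [-0.002  0.    -1.   ]
[ 0.36   0.55  -0.349  1.593  0.209  1.038 -0.069] [ 0.6577 -0.1396  0.1666] heading 88.86029206727962 [-0.003  0.    -1.   ]
```

View pics/f5.png

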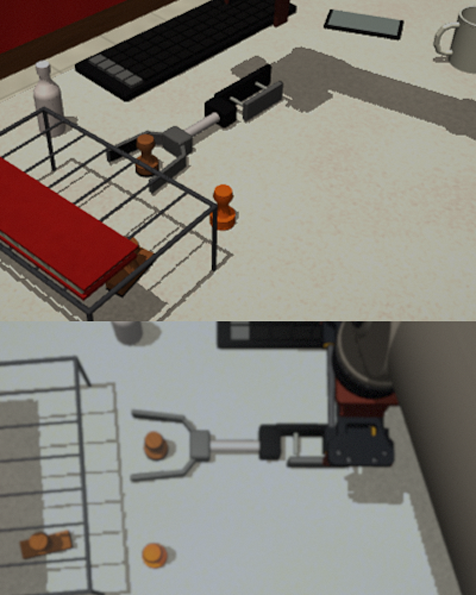

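The stamp stands upright in the open, at (147,155) in the side half and (154,445) in the top half. The jaws have sprung open around it, the reacher lies flat and the gripper is clear, so I hand in.

```bash
python3 -c "
from plant import env
print(env.close_job())"
```

```text
the job is handed in; nothing more can be done
None
```

I handed in the job at about 11 s: the round stamp stands upright on the desk, roughly 80 mm in front of the riser. The reacher is released with its jaws open, and the robot is clear; no verdict was returned.

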